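Sweep screw caps through the gate of a sorting tray

ROBOT

A 6-joint arm with a two-finger parallel gripper is mounted at the origin on a cart in front of the work surface, level with it; the furniture and walls round the work are solid. World frame = base frame: x ahead of the robot, y to its left, z up, the work surface at z = 0. Lengths are in mm, angles in rad, forces in N, time in s.
With the tool pointing down it reaches from about 300 to 775 mm from the base axis. Payload 14.6 kg.
Tool frame: the origin (TCP) lies on the centre line of the jaws, within the pads' length; the fingertips stand 19 mm ahead of it and the grasp point (between the pads) is the TCP (bot.tip_reach is the distance from the TCP to the fingertips, in mm); y points along the fingers, x is the direction in which the jaws open and shut, and the axes are right-handed (so a half turn about y gives the same grasp; the last joint's range is limited). The gripper opens to 85 mm and grips with 20 to 120 N. Pads are 22 mm wide; open, the fingers measure 114 mm over their backs; the gripper's body (76 mm by 85 mm) begins 54 mm behind the grasp point. The pads swing forward as they close: fully open they stand 13 mm farther back than shut.
Start: joints at [1.075, 0.3, 1.521, -0, 1.321, -0.067], TCP at [228.675, 500.197, 250.281] pointing down, gripper open.
Joint ranges: [-3.03, 3.03], [-0.79, 2.21], [0.23, 2.52], [-1.04, 4.18], [0, 3.07], [-2.55, 2.55]. Speed limits (rad/s): [2.22, 2.22, 2.57, 3.14, 3.14, 3.14].

INTERFACE

Orientations are given as a unit quaternion [w, x, y, z].
In Python, from rig import bot gives the robot as it stands. Calls block until the motion is done:
- bot.move_to(position, orientation): joint-space move of the TCP to a pose.
- bot.servo_line(position, attitude=None, speed=150, until_force=None): straight line of the TCP; attitude=None keeps the orientation; speed is the mean speed in mm/s. With until_force (N) it stops when the force on the tool has changed by that much, and returns True; else False.
- bot.move_joints(angles): joint-space move.
- bot.move_gripper(opening, grip_force=None): finger opening in mm; grip_force is the grip in N (None keeps the last); returns when the fingers have stopped.
- bot.dwell(seconds).
- bot.ik(position, orientation): joint angles nearest the present ones, or None.
- bot.read_state(): the state.
- bot.read_camera(name): name is "side" or "top" or "wrist"; returns a dict with "image" (400x640x3 uint8, blue, green, red), "depth" (400x640 float32, mm along the optical axis (not along the pixel's ray), 0 where there is no reading), "fovy" (degrees; the focal length in pixels is half the picture's height over the tangent of half this angle, whatever the lens; pixels are square), "cx", "cy" (the principal point, pixels), "k1" (the pictures are not rectified: a ray, as slopes to the right and down, at radius r is drawn at 1 + k1 r^2 times it, then the intrinsics apply), "eye" and "attitude" of the camera in the world; the wrist camera has in their place "mount" (4x4, takes a point from camera to tool coordinates, whose origin is the TCP and whose axes are the tool frame's). Camera axes: x right, y down, z forward; pixel columns grow to the right and rows downward; lengths in mm; the calibration is good to about 2 mm. A picture is of the moment at which its call begins: read the wrist's pose just before it.
A pose or a line that the arm cannot do raises bot.MotionError and nothing moves.
- bot.finish_job(): hands the job in, once; it reports no verdict.
The state is a dict: "clock": time; "joint_positions": joint angles; "qvel": joint speeds; "effort": joint torques, N m; "ee_pos": TCP position; "tool_rot": TCP orientation; "ft_force": force on the tool from outside, world axes, zero at the start; "moment": the same for the moment, N m; "grip_width": finger opening in mm.
Only numpy, scipy, OpenCV 4.12 (cv2) and the standard library are available. Lean on these libraries where they do the work, as an engineer would, in place of code of your own. Each camera call takes 0.05 s, during which the arm holds its last target.

TASK

Three loose screw caps lie in the open field of the sorting tray. With the fingertips, push them one at a time through the narrow gate in the tray's rim into the slot behind it, until all three stand in the slot in single file, flat on the tray and wholly past the gate. Only push them: do not pick any cap up, and leave the dropper bottle and the strip vial beside the tray where they are.

Things in the scene. Friction and masses are not known exactly. Their poses are not given: they have to be found in the camera images.
- tray: flat grey-painted metal sorting tray, fixed on the worktop. Origin: centre of the field's underside. Own axes: deck top at z = 6 mm; rims 6 mm thick stand 8 mm above the deck, lower than the 20 mm caps: tips 9 to 17 mm above the deck push a cap and pass over every rim. Open field x -36..36, y -95..95 mm inside the rims; gate and slot lie at +y, to the robot's left.
- gate (a point): centre of the gate, at deck height (tray frame 0, 98, 6 mm): a gap 32 mm wide along tray x, between two round steel posts of 4 mm radius, in the rim at tray y 95..101 mm; one goes through it along tray +y
- slot_end (a point): middle of the slot's closed end, at deck height (tray frame 0, 195, 6 mm). The slot runs straight on from the gate, 34 mm wide, tray y 101..195 mm, same deck height, same 8 mm rims; it holds three caps in a row with 16 mm to spare. The line from gate to slot_end is tray +y
- cap_0: white ribbed screw cap lying flat on the tray, 26 mm in diameter, 20 mm high, about 18 g, all three alike; origin at the centre of its underside, which rests on the deck; z along the cap's axis, up
- cap_1: white ribbed screw cap lying flat on the tray, 26 mm in diameter, 20 mm high, about 18 g, all three alike; origin at the centre of its underside, which rests on the deck; z along the cap's axis, up
- cap_2: white ribbed screw cap lying flat on the tray, 26 mm in diameter, 20 mm high, about 18 g, all three alike; origin at the centre of its underside, which rests on the deck; z along the cap's axis, up
- drop_bottle_center (a point): loose small dropper bottle, pale with a dark blue band and a pointed dark blue cap, 33 mm wide, 88 mm high, standing on the worktop beyond the slot's closed end; point at its centre, half-way up. Bystander
- strip_vial_center (a point): loose small white vial with a blue flip cap, about 33 x 28 mm, 60 mm high, standing on the worktop off the end of the field opposite the gate; point at its centre, half-way up. Bystander
Things that resemble listed ones, but are neither listed nor needed, are in the scene too. What is shaped like the cap_2 but brown or yellow is not meant.

How it is judged (in metres and radians):
On the way, in this order (a step that is already met when the one before it is completed fails the run):
1. one cap is in the slot, past the gate (((y of cap_0 in the frame of tray between 0.11 and 0.19 m and x of cap_0 in the frame of tray between -0.02 and 0.02 m and height (world z) of cap_0 below 0.012 m) or (y of cap_1 in the frame of tray between 0.11 and 0.19 m and x of cap_1 in the frame of tray between -0.02 and 0.02 m and height (world z) of cap_1 below 0.012 m) or (y of cap_2 in the frame of tray between 0.11 and 0.19 m and x of cap_2 in the frame of tray between -0.02 and 0.02 m and height (world z) of cap_2 below 0.012 m))), for 0.2 s.
2. a second cap has followed it ((((y of cap_0 in the frame of tray between 0.11 and 0.19 m and x of cap_0 in the frame of tray between -0.02 and 0.02 m and height (world z) of cap_0 below 0.012 m) and (y of cap_1 in the frame of tray between 0.11 and 0.19 m and x of cap_1 in the frame of tray between -0.02 and 0.02 m and height (world z) of cap_1 below 0.012 m)) or ((y of cap_0 in the frame of tray between 0.11 and 0.19 m and x of cap_0 in the frame of tray between -0.02 and 0.02 m and height (world z) of cap_0 below 0.012 m) and (y of cap_2 in the frame of tray between 0.11 and 0.19 m and x of cap_2 in the frame of tray between -0.02 and 0.02 m and height (world z) of cap_2 below 0.012 m)) or ((y of cap_1 in the frame of tray between 0.11 and 0.19 m and x of cap_1 in the frame of tray between -0.02 and 0.02 m and height (world z) of cap_1 below 0.012 m) and (y of cap_2 in the frame of tray between 0.11 and 0.19 m and x of cap_2 in the frame of tray between -0.02 and 0.02 m and height (world z) of cap_2 below 0.012 m)))), for 0.2 s.
3. the third cap has followed (y of cap_0 in the frame of tray between 0.11 and 0.19 m and x of cap_0 in the frame of tray between -0.02 and 0.02 m and height (world z) of each of cap_0, cap_1, cap_2 below 0.012 m and y of cap_1 in the frame of tray between 0.11 and 0.19 m and x of cap_1 in the frame of tray between -0.02 and 0.02 m and y of cap_2 in the frame of tray between 0.11 and 0.19 m and x of cap_2 in the frame of tray between -0.02 and 0.02 m), for 0.2 s.
At the end, for the whole second after the job is handed in: all three caps lie at rest flat on the deck (within 0.15 rad) inside the slot, their centres at least 9 mm beyond the outer face of the gate's rim (tray y > 110 mm) and within 20 mm of the slot's centre line; the bottle and the vial are within 20 mm of where they stood (all of step 3 and angle between each of cap_0, cap_1, cap_2's own z axis and vertical below 0.15 rad and linear speed of each of cap_0, cap_1, cap_2 below 0.02 m/s and distance of each of drop_bottle_center, strip_vial_center from where it was at the start of the episode below 0.02 m); the robot touches nothing.
It fails at once if a cap was lifted clear of the deck (level and 6 mm up, or 16 mm up in any attitude) (height (world z) of cap_0 above 0.022 m or (height (world z) of cap_0 above 0.012 m and angle between cap_0's own z axis and vertical below 0.2 rad)).
It fails at once if a cap was lifted clear of the deck (level and 6 mm up, or 16 mm up in any attitude) (height (world z) of cap_1 above 0.022 m or (height (world z) of cap_1 above 0.012 m and angle between cap_1's own z axis and vertical below 0.2 rad)).
It fails at once if a cap was lifted clear of the deck (level and 6 mm up, or 16 mm up in any attitude) (height (world z) of cap_2 above 0.022 m or (height (world z) of cap_2 above 0.012 m and angle between cap_2's own z axis and vertical below 0.2 rad)).
It fails at once if the dropper bottle was knocked or shifted by more than 20 mm (distance of drop_bottle_center from where it was at the start of the episode above 0.02 m).
It fails at once if the strip vial was knocked or shifted by more than 20 mm (distance of strip_vial_center from where it was at the start of the episode above 0.02 m).
It also fails if it takes over 59 s, if anything falls off the work surface, if the arm or the gripper's body presses on something with over 40 N, if the wrist force passes 120 N, or if a joint passes its speed limit or range.

## Working session

There is one attempt and no reset: what is moved stays moved. The work goes in short steps, each a Python script; the robot and the scene stay as the last script left them, time stands still between calls to the robot, and variables do not carry over. Pictures are saved under pics/ and viewed, and the job is handed in when it is done.

```bash
ls; mkdir -p pics; python3 - <<'E'
from rig import bot
import cv2,numpy as np
for n in("top","side"):
    c=bot.read_camera(n); cv2.imwrite(f"pics/{n}0.png",c["image"]); np.savez(f"{n}0.npz",**c)
    print(n,{k:c[k] for k in c if k not in("image","depth")})
s=bot.read_state(); print(s, bot.tip_reach)
E
```

```text
pics
top {'fovy': 42.63569294272613, 'cx': 329.7335572123257, 'cy': 187.97383177279147, 'k1': 0.04053262257239716, 'eye': array([ 380.21777112,    6.42839152, 1203.3588546 ]), 'attitude': array([-0.05281791,  0.70816534, -0.70192613,  0.05488006])}
side {'fovy': 56.91533091477703, 'cx': 318.98451364471964, 'cy': 195.30978512216157, 'k1': -0.07635022904302052, 'eye': array([ 524.3112878 , -682.43797447,  568.42473436]), 'attitude': array([-0.46225885,  0.8862512 , -0.02239587,  0.01933855])}
{'clock': 0.1, 'joint_positions': array([ 1.07541615e+00,  3.00397379e-01,  1.52151351e+00, -1.82000943e-05,
        1.32066987e+00, -6.65936677e-02]), 'qvel': array([ 0.00180632, -0.00109142, -0.00092807,  0.00192833,  0.00156692,
       -0.00178049]), 'effort': array([ 2.71357916e-03, -5.44379032e+01, -3.62371230e+01, -7.26709163e-05,
        3.05757596e-03,  5.08510993e-05]), 'ee_pos': array([228.58877936, 500.04756807, 249.79032097]), 'tool_rot': array([-0.59475491,  0.5951035 ,  0.38187399, -0.38247965]), 'ft_force': array([ 0.38128487, -0.36190383,  0.46091105]), 'moment': array([-0.04375975, -0.03596508, -0.0810687 ]), 'grip_width': 85.21459005787247} 19.0
```

View pics/top0.png

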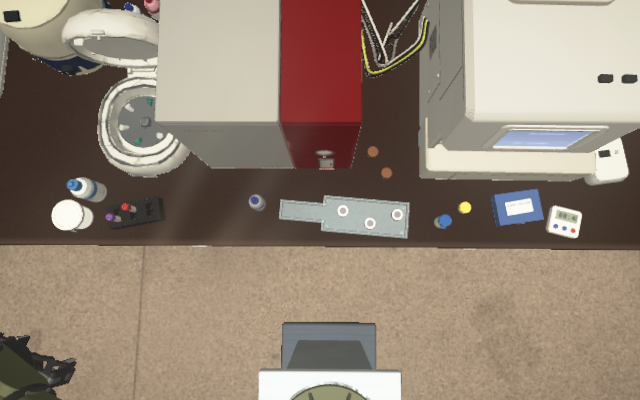

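View pics/side0.png

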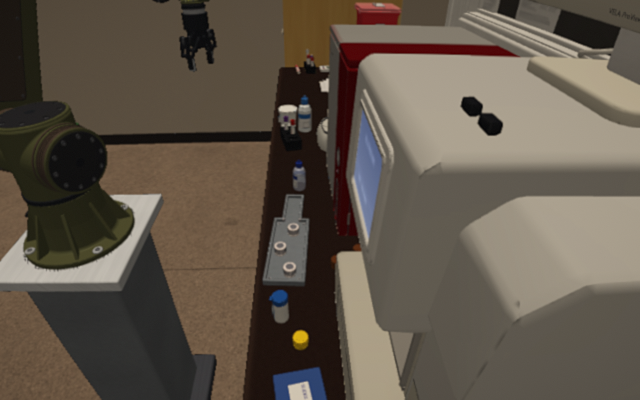

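```bash
cat > h.py <<'E'
import numpy as np,cv2
from scipy.spatial.transform import Rotation as R
def rot(q): return R.from_quat(q,scalar_first=True).as_matrix()
def K(c):
    f=200/np.tan(np.radians(c["fovy"])/2); return np.array([[f,0,c["cx"]],[0,f,c["cy"]],[0,0,1.]])
def rays(c,px,st=None):
    px=np.asarray(px,float).reshape(-1,1,2)
    u=cv2.undistortPoints(px,K(c),np.array([float(c["k1"]),0,0,0]))[:,0]
    d=np.c_[u,np.ones(len(u))]
    if st is None: return np.asarray(c["eye"]), d@rot(c["attitude"]).T
    M=np.asarray(c["mount"]); T=rot(st["tool_rot"])
    return st["ee_pos"]+T@M[:3,3], d@(T@M[:3,:3]).T
def onz(c,px,z,st=None):
    e,d=rays(c,px,st); t=(np.asarray(z)-e[2])/d[:,2]; return e+d*t[:,None]
def ondepth(c,px,st=None):
    e,d=rays(c,px,st); return np.array([e+dd*c["depth"][int(round(p[1])),int(round(p[0]))] for dd,p in zip(d,px)])
E
python3 - <<'E'
from h import *
c=dict(np.load("top0.npz"))
im=c["image"]
np.set_printoptions(precision=1,suppress=True)
px=[(343,211),(370,223),(397,214),(257,202),(443,221),(373,152),(387,172),(465,207)]
print("caps.. z26",onz(c,px,26)); 
print("tray corners", onz(c,[(281,200),(281,220),(324,196),(410,203),(408,237),(321,233)],14))
print("box edges depth", ondepth(c,[(210,165),(280,165),(345,165),(359,100),(425,170),(290,160),(255,198),(443,218)]))
print("scene pts", ondepth(c,[(343,209),(300,211),(350,230)]))
cv2.imwrite("pics/topcrop.png",cv2.resize(im[170:250,230:430],None,fx=4,fy=4,interpolation=cv2.INTER_CUBIC))
E
```

```text
caps.. z26 [[ 507.6  -27.3   26. ]
 [ 480.5  -89.5   26. ]
 [ 501.8 -151.8   26. ]
 [ 526.8  171.6   26. ]
 [ 486.7 -257.2   26. ]
 [ 647.6  -97.1   26. ]
 [ 600.1 -129.6   26. ]
 [ 519.6 -308.6   26. ]]
tray corners [[ 533.5  117.4   14. ]
 [ 486.7  116.3   14. ]
 [ 543.8   17.    14. ]
 [ 529.2 -184.1   14. ]
 [ 449.9 -178.2   14. ]
 [ 457.3   23.1   14. ]]
box edges depth [[ 380.2    6.4 1203.4]
 [ 611.1  118.9   42.7]
 [ 612.2  -30.9   44.4]
 [ 647.6  -41.5  403.9]
 [ 592.3 -205.    95.5]
 [ 611.5   91.8   98.2]
 [ 528.5  168.2   83.2]
 [ 490.3 -249.6   61. ]]
scene pts [[512.2 -27.3  26.9]
 [509.   73.1   5.3]
 [464.7 -44.   16.4]]
```

View pics/topcrop.png

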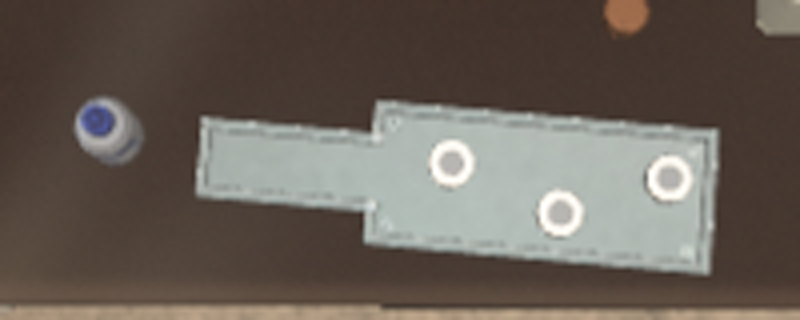

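```bash
python3 - <<'E'
from rig import bot
from h import *
np.set_printoptions(precision=3,suppress=True)
s=bot.read_state(); print(rot(s["tool_rot"]))
ang=np.radians(-3.5+0) # provisional
def Q(a,sgn=1):
    ty=np.array([-np.sin(a),np.cos(a),0]); tx=np.array([np.cos(a),np.sin(a),0])
    M=np.c_[sgn*tx,[0,0,-1],sgn*ty]; return R.from_matrix(M).as_quat(scalar_first=True)
tray_y=np.array([533.5+486.7,117.4+116.3])/2-np.array([529.2+449.9,-184.1-178.2])/2
a=np.arctan2(-tray_y[0],tray_y[1]); print("a",a)
for sg in(1,-1):
    for p in([505,-60,330],[480,-180,40],[505,-60,40],[510,60,40]): print(sg,p,bot.ik(p,Q(a,sg)))
E
```

```text
[[ 0.416 -0.    -0.909]
 [ 0.909 -0.001  0.416]
 [-0.001 -1.     0.   ]]
a -0.06885073098892115
1 [505, -60, 330] [-0.19   0.156  1.513 -0.     1.473 -0.121]
1 [480, -180, 40] [-0.43   0.501  1.796 -0.     0.845 -0.361]
1 [505, -60, 40] [-0.19   0.494  1.807 -0.     0.841 -0.121]
1 [510, 60, 40] [ 0.046  0.502  1.793 -0.     0.846  0.115]
-1 [505, -60, 330] None
-1 [480, -180, 40] None
-1 [505, -60, 40] None
-1 [510, 60, 40] None
```

```bash
cat >> h.py <<'E'
def Q(a):
    ty=[-np.sin(a),np.cos(a),0]; tx=[np.cos(a),np.sin(a),0]
    return R.from_matrix(np.c_[tx,[0,0,-1],ty]).as_quat(scalar_first=True)
E
python3 - <<'E'
from rig import bot
from h import *
np.set_printoptions(precision=3,suppress=True)
bot.move_to([470,-40,300],Q(-0.0689))
s=bot.read_state(); c=bot.read_camera("wrist"); print(s["clock"],s["ee_pos"]); print({k:c[k] for k in c if k not in("image","depth")})
np.savez("w1.npz",**c); np.savez("s1.npz",**s); cv2.imwrite("pics/w1.png",c["image"])
E
```

```text
2.225 [470.083 -39.396 299.916]
{'fovy': 61.02734834150612, 'cx': 321.4391415350224, 'cy': 202.7136232305752, 'k1': -0.022441383415688444, 'mount': array([[   1.   ,    0.001,    0.   ,   -0.796],
       [  -0.   ,   -0.273,    0.962, -123.539],
       [   0.001,   -0.962,   -0.273,   68.63 ],
       [   0.   ,    0.   ,    0.   ,    1.   ]])}
```

View pics/w1.png

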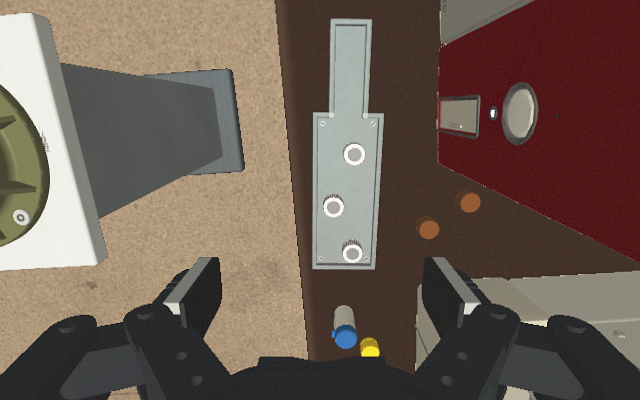

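```bash
python3 - <<'E'
from h import *
np.set_printoptions(precision=1,suppress=True)
def caps(c,st,tag,roi):
    im=c["image"];hsv=cv2.cvtColor(im,cv2.COLOR_BGR2HSV)
    x0,y0,x1,y1=roi
    m=np.zeros(im.shape[:2],np.uint8); m[y0:y1,x0:x1]=255
    w=(cv2.inRange(hsv,(0,0,225),(180,25,255))&m)
    n,l,s,ce=cv2.connectedComponentsWithStats(w)
    for i in range(1,n):
        if s[i,4]>40:
            cn,_=cv2.findContours((l==i).astype(np.uint8),cv2.RETR_EXTERNAL,cv2.CHAIN_APPROX_NONE)
            e=cv2.fitEllipse(cn[0]); (cc,r)=cv2.minEnclosingCircle(cn[0])
            print(tag,"cap",s[i],e,onz(c,[e[0]],26,st)[0])
    g=cv2.inRange(hsv,(60,5,90),(110,60,215))&m
    g=cv2.morphologyEx(g|w,cv2.MORPH_CLOSE,np.ones((7,7)))
    cn,_=cv2.findContours(g,cv2.RETR_EXTERNAL,cv2.CHAIN_APPROX_NONE); cn=max(cn,key=cv2.contourArea)
    ap=cv2.approxPolyDP(cn,4,True)[:,0]; print(tag,np.c_[ap,onz(c,ap,14,st)[:,:2]])
    im2=im.copy(); cv2.drawContours(im2,[cn],-1,(0,0,255),1); cv2.imwrite(f"pics/seg_{tag}.png",cv2.resize(im2[y0:y1,x0:x1],None,fx=2.2 if tag=="w" else 4,fy=2.2 if tag=="w" else 4))
caps(dict(np.load("w1.npz")),dict(np.load("s1.npz")),"w",(300,10,400,275))
caps(dict(np.load("top0.npz")),None,"t",(270,185,420,240))
E
```

```text
w cap [344 144  21  21 202] ((353.99908447265625, 154.09881591796875), (19.833826065063477, 20.56244468688965), 33.495384216308594) [508.4 -26.7  26. ]
w cap [324 198  20  19 164] ((333.151123046875, 206.9685821533203), (18.3861141204834, 19.028257369995117), 77.28948211669922) [480.4 -89.6  26. ]
w cap [343 245  19  18 151] ((352.0668029785156, 253.44752502441406), (17.26673698425293, 18.380373001098633), 78.19454193115234) [ 500.9 -152.8   26. ]
w [[ 331.    20.   490.4  120. ]
 [ 329.   112.   482.3   22.6]
 [ 313.   113.   463.6   22.7]
 [ 313.   245.   451.5 -142.9]
 [ 318.   252.   457.3 -153.2]
 [ 329.   248.   472.  -148.5]
 [ 335.   254.   479.3 -157.5]
 [ 334.   263.   477.3 -170.4]
 [ 325.   262.   465.5 -168.1]
 [ 324.   256.   464.8 -159.4]
 [ 317.   263.   454.9 -168.9]
 [ 369.   268.   523.3 -180.7]
 [ 362.   256.   514.6 -162.8]
 [ 374.   245.   530.7 -148.2]
 [ 370.   232.   526.  -129.8]
 [ 377.   218.   535.4 -111.5]
 [ 382.   114.   544.1   16.3]
 [ 366.   112.   525.4   19.8]
 [ 371.    20.   534.1  117.2]]
t cap [338 205  10  11  61] ((342.4767761230469, 210.2031707763672), (9.551654815673828, 10.532156944274902), 175.76266479492188) [509.5 -26.1  26. ]
t cap [392 209  11  11  61] ((396.96942138671875, 214.0644989013672), (10.071056365966797, 10.53108024597168), 149.6741943359375) [ 501.7 -151.8   26. ]
t cap [365 218  11  11  66] ((369.6755065917969, 222.8540802001953), (10.069441795349121, 10.460616111755371), 170.57223510742188) [480.8 -88.8  26. ]
t [[ 281.   203.   526.4  117.3]
 [ 280.   218.   491.3  118.8]
 [ 318.   221.   485.1   30.3]
 [ 321.   230.   464.2   23.1]
 [ 406.   234.   456.8 -173.7]
 [ 407.   203.   529.1 -177.1]
 [ 329.   196.   543.9    5.3]
 [ 323.   203.   527.3   19.2]]
```

View pics/seg_w.png

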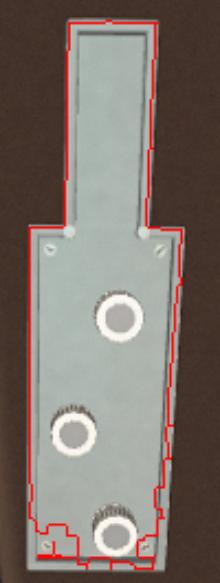

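View pics/seg_t.png

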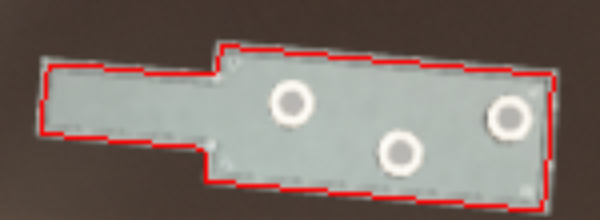

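```bash
python3 - <<'E'
from h import *
np.set_printoptions(precision=2,suppress=True)
c=dict(np.load("w1.npz"));s=dict(np.load("s1.npz"))
cr=c["image"][95:135,300:400]; cv2.imwrite("pics/gate.png",cv2.resize(cr,None,fx=8,fy=8,interpolation=cv2.INTER_CUBIC))
pts=np.array([(330.9,115),(365.5,115),(330.8,19),(371.7,19),(313,112.8),(383.3,113.3),(312.3,268.6),(375,269)])
tr=np.array([(-20,98),(20,98),(-23,201),(23,201),(-42,101),(42,101),(-42,-101),(42,-101)])
w=onz(c,pts,14,s)[:,:2]; print(w)
def fit(tr,w):
    a=tr-tr.mean(0);b=w-w.mean(0)
    th=np.arctan2((a[:,0]*b[:,1]-a[:,1]*b[:,0]).sum(),(a*b).sum())
    Rm=np.array([[np.cos(th),-np.sin(th)],[np.sin(th),np.cos(th)]]); t=w.mean(0)-Rm@tr.mean(0)
    return th,t,Rm
th,t,Rm=fit(tr,w); print(th,t); print("res",(w-t)@Rm-tr)
caps=np.array([[508.4,-26.7],[480.4,-89.6],[500.9,-152.8]]);print((caps-t)@Rm)
ct=dict(np.load("top0.npz"))
pt=np.array([(280.0,199.2),(279.3,219.8),(324.3,195.8),(409.3,202.4),(407.6,237.5),(321,230.5)]) 
wt=onz(ct,pt,14)[:,:2]; tt=np.array([(23,201),(-23,201),(42,101),(42,-101),(-42,-101),(-42,101)])
th2,t2,R2=fit(tt,wt);print("top",th2,t2);print((wt-t2)@R2-tt)
E
```

```text
[[ 484.34   19.08]
 [ 524.76   16.43]
 [ 490.26  121.06]
 [ 534.93  118.18]
 [ 463.62   22.95]
 [ 545.61   17.02]
 [ 448.1  -176.6 ]
 [ 531.22 -182.75]]
-0.07576327297600186 [497.2  -80.11]
res [[-0.33 -0.07]
 [ 0.17  0.36]
 [ 0.86 -0.93]
 [-0.39 -0.42]
 [ 0.72 -0.77]
 [-1.08 -0.48]
 [ 0.34  1.07]
 [-0.3   1.23]]
[[  7.13  54.11]
 [-16.03 -10.73]
 [  9.2  -72.2 ]]
top -0.07097395844263817 [496.78 -80.2 ]
[[ 1.3   1.23]
 [-0.89 -1.71]
 [-1.43 -1.36]
 [-1.05  1.38]
 [ 1.01  0.78]
 [ 1.06 -0.32]]
```

View pics/gate.png

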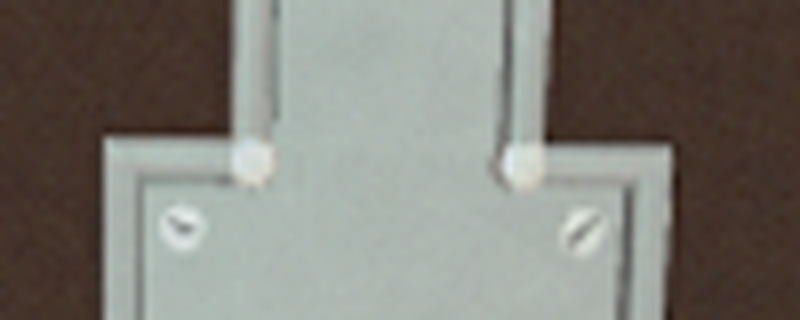

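```bash
cat >> h.py <<'E'
TH=-0.0758; T0=np.array([497.2,-80.1])
def W(x,y,z):
    c,s=np.cos(TH),np.sin(TH); return [T0[0]+c*x-s*y,T0[1]+s*x+c*y,z]
def toT(p):
    c,s=np.cos(TH),np.sin(TH); d=np.asarray(p)[...,:2]-T0; return d@np.array([[c,-s],[s,c]])
E
python3 - <<'E'
from rig import bot
from h import *
np.set_printoptions(precision=2,suppress=True)
bot.move_gripper(18)
q=Q(TH)
bot.move_to(W(7,21,80),q)
bot.servo_line(W(7,21,45),q,speed=80)
s=bot.read_state();print(s["clock"],s["grip_width"],s["ft_force"])
print(bot.servo_line(W(7,21,20),q,speed=15,until_force=4))
s=bot.read_state();print(s["clock"],s["ee_pos"],toT(s["ee_pos"]),s["ft_force"])
z=s["ee_pos"][2]
bot.servo_line(W(7,21,z+12),q,speed=40)
s=bot.read_state();print(s["clock"],s["ee_pos"],s["grip_width"])
c=bot.read_camera("wrist");cv2.imwrite("pics/w2.png",c["image"])
c=bot.read_camera("side");cv2.imwrite("pics/s2.png",cv2.resize(c["image"][180:300,240:340],None,fx=5,fy=5))
E
```

```text
4.4083 17.87288320342891 [0.21 0.34 0.43]
True
5.6167 [505.79 -59.69  25.24] [ 7.02 21.  ] [-2.27  0.62  8.08]
6.075 [505.83 -59.68  37.41] 18.041775838618822
```

View pics/w2.png

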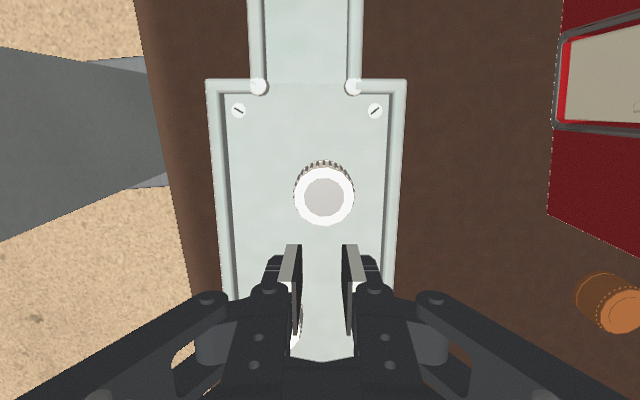

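View pics/s2.png

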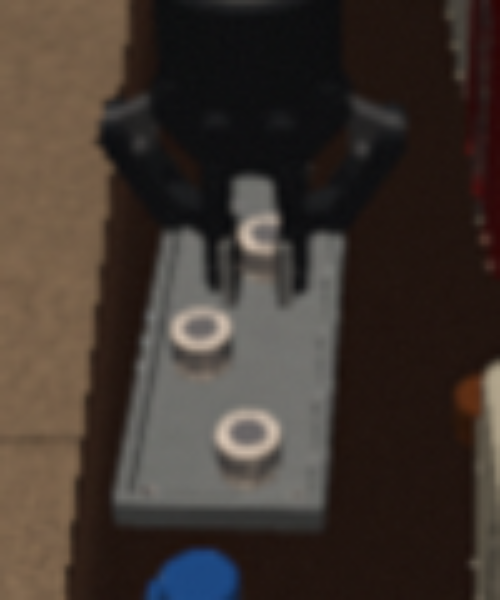

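```bash
python3 - <<'E'
from rig import bot
from h import *
np.set_printoptions(precision=2,suppress=True)
q=Q(TH);z=37
bot.servo_line(W(7,32,z),q,speed=50)
bot.servo_line(W(0,58,z),q,speed=50)
s=bot.read_state();print(s["clock"],toT(s["ee_pos"]),s["ft_force"])
c=bot.read_camera("wrist");cv2.imwrite("pics/w3.png",c["image"])
E
```

```text
7.2333 [ 0.06 58.03] [ 0.12  0.5  -0.49]
```

View pics/w3.png

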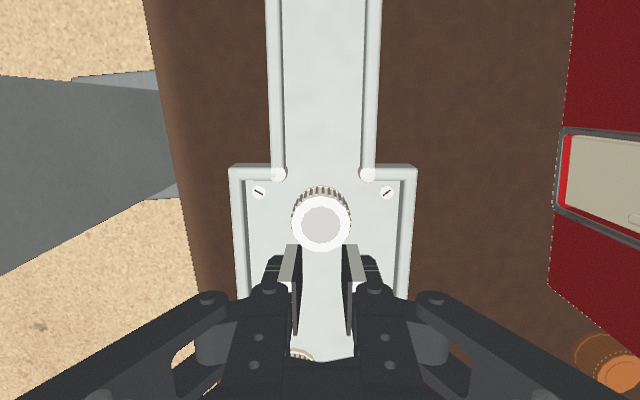

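```bash
python3 - <<'E'
from rig import bot
from h import *
np.set_printoptions(precision=2,suppress=True)
q=Q(TH);z=37
bot.servo_line(W(0.5,103,z),q,speed=50)
s=bot.read_state();print(s["clock"],toT(s["ee_pos"]),s["ft_force"])
bot.dwell(0.1)
bot.servo_line(W(0.5,92,z),q,speed=80)
bot.servo_line(W(0,92,75),q,speed=100)
c=bot.read_camera("wrist");cv2.imwrite("pics/w4.png",c["image"])
s=bot.read_state();print(s["clock"])
c=bot.read_camera("side");cv2.imwrite("pics/s4.png",cv2.resize(c["image"][180:300,240:340],None,fx=5,fy=5))
E
```

```text
8.3333 [  0.5  102.83] [0.05 0.05 0.32]
9.3
```

View pics/w4.png

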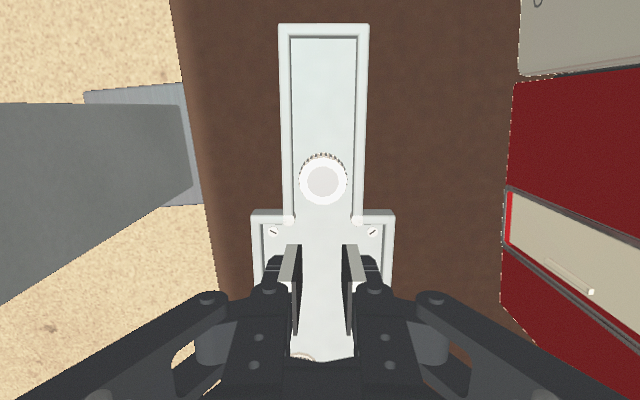

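View pics/s4.png

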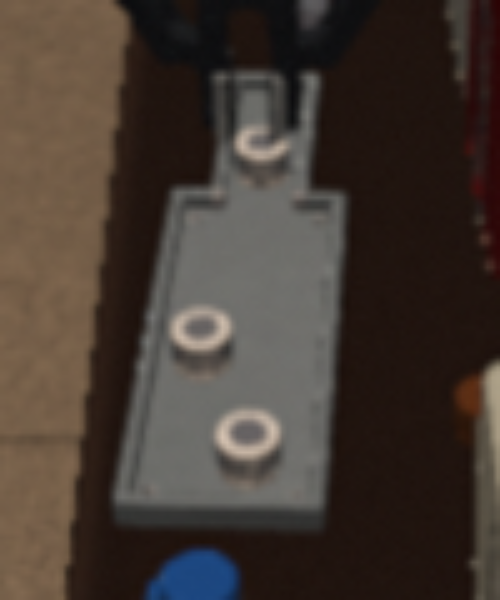

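```bash
python3 - <<'E'
from rig import bot
from h import *
np.set_printoptions(precision=2,suppress=True)
q=Q(TH);z=37
bot.move_to(W(-16,-42,80),q)
bot.servo_line(W(-16,-42,z),q,speed=60)
bot.servo_line(W(-16,-32,z),q,speed=50)
bot.servo_line(W(0.3,40,z),q,speed=55)
bot.servo_line(W(0.3,56,z),q,speed=55)
s=bot.read_state();print(s["clock"],toT(s["ee_pos"]),s["ft_force"])
c=bot.read_camera("wrist");cv2.imwrite("pics/w5.png",c["image"])
E
```

```text
13.1 [ 0.3  56.38] [ 0.2  -0.91  0.07]
```

View pics/w5.png

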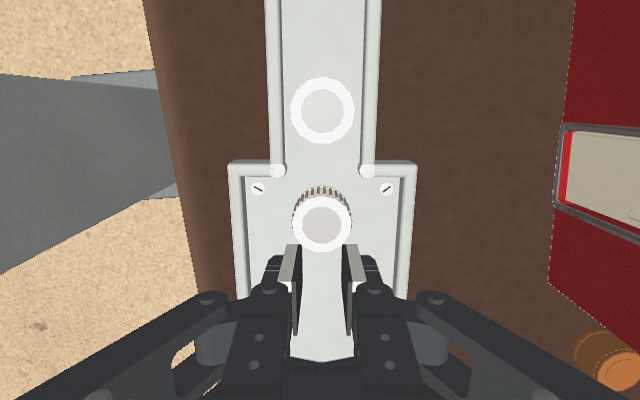

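```bash
python3 - <<'E'
from rig import bot
from h import *
np.set_printoptions(precision=2,suppress=True)
q=Q(TH);z=37
bot.servo_line(W(0.5,103,z),q,speed=45)
s=bot.read_state();print(s["clock"],toT(s["ee_pos"]),s["ft_force"])
bot.dwell(0.1)
bot.servo_line(W(0.5,92,z),q,speed=80)
bot.servo_line(W(0,92,75),q,speed=100)
c=bot.read_camera("wrist");cv2.imwrite("pics/w6.png",c["image"])
bot.dwell(0.2)
bot.move_to(W(9,-104,80),q)
bot.servo_line(W(9,-104,z),q,speed=60)
s=bot.read_state();print(s["clock"],toT(s["ee_pos"]),s["ft_force"])
c=bot.read_camera("wrist");cv2.imwrite("pics/w7.png",c["image"])
E
```

```text
14.3417 [  0.55 102.81] [-1.27  0.29 -0.32]
17.1833 [   9.16 -104.09] [ 0.33 -0.63 -0.32]
```

View pics/w6.png

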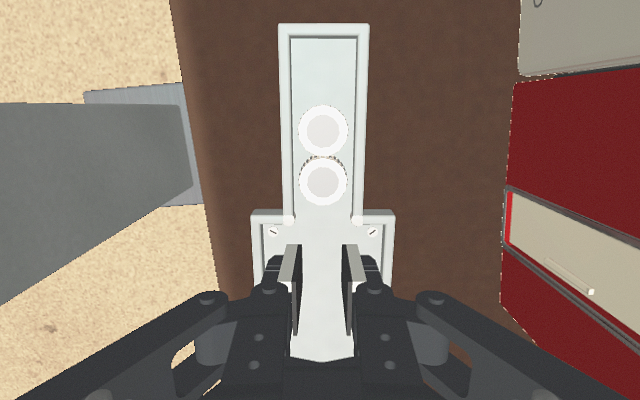

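View pics/w7.png

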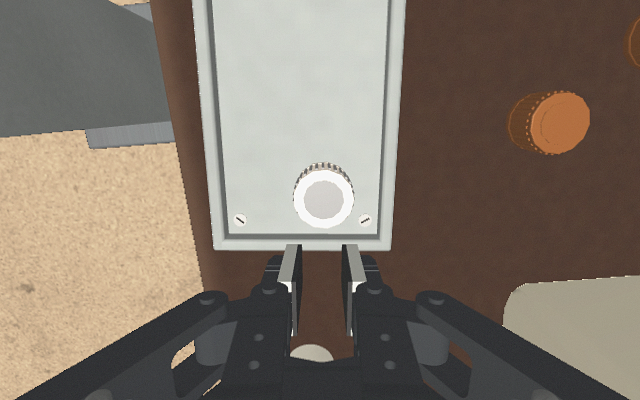

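Two caps stand in the slot (323,131) and (323,181). The third is at (323,198), centred in front of the fingers. Now I push it.

```bash
python3 - <<'E'
from rig import bot
from h import *
np.set_printoptions(precision=2,suppress=True)
q=Q(TH);z=37
bot.servo_line(W(9,-92,z),q,speed=50)
bot.servo_line(W(0.3,20,z),q,speed=60)
bot.servo_line(W(0.3,56,z),q,speed=55)
s=bot.read_state();print(s["clock"],toT(s["ee_pos"]),s["ft_force"])
c=bot.read_camera("wrist");cv2.imwrite("pics/w8.png",c["image"])
E
```

```text
20.4583 [ 0.31 55.96] [ 0.44 -0.41 -1.18]
```

View pics/w8.png

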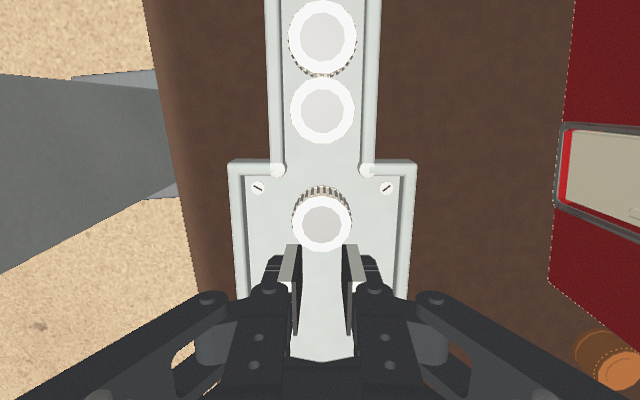

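```bash
python3 - <<'E'
from rig import bot
from h import *
np.set_printoptions(precision=2,suppress=True)
q=Q(TH);z=37
bot.servo_line(W(0.5,102,z),q,speed=40)
s=bot.read_state();print(s["clock"],toT(s["ee_pos"]),s["ft_force"])
bot.dwell(0.2)
bot.servo_line(W(0.5,88,z),q,speed=80)
bot.servo_line(W(0,88,80),q,speed=100)
bot.servo_line(W(0,40,250),q,speed=150)
s=bot.read_state();c=bot.read_camera("wrist");cv2.imwrite("pics/w9.png",c["image"])
print(s["clock"])
hsv=cv2.cvtColor(c["image"],cv2.COLOR_BGR2HSV)
w=cv2.inRange(hsv,(0,0,235),(180,15,255)); w[:,:250]=0;w[:,400:]=0
n,l,st,ce=cv2.connectedComponentsWithStats(w)
for i in range(1,n):
    if st[i,4]>60: print(st[i],ce[i],toT(onz(c,[ce[i]],26,s)[0]))
t=bot.read_camera("top");cv2.imwrite("pics/t9.png",cv2.resize(t["image"][170:250,230:460],None,fx=3.4,fy=3.4))
print(ondepth(t,[(255,198),(443,218)]))
E
```

```text
21.8083 [  0.52 101.84] [-0.43 -0.12  0.84]
24.2417
[ 310   20   27   87 1072] [322.59  63.32] [ -0.38 148.83]
[[ 528.56  168.29   82.79]
 [ 490.43 -249.96   59.18]]
```

View pics/w9.png

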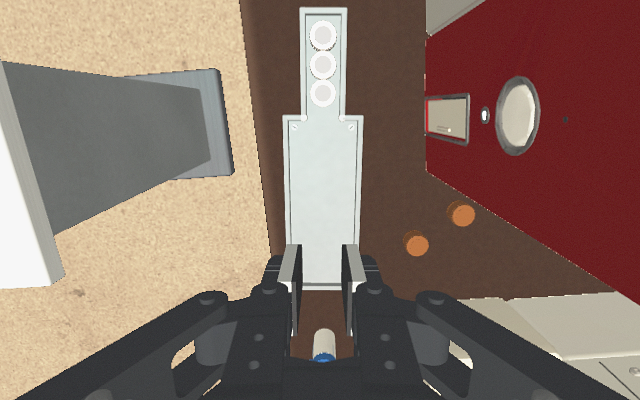

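View pics/t9.png

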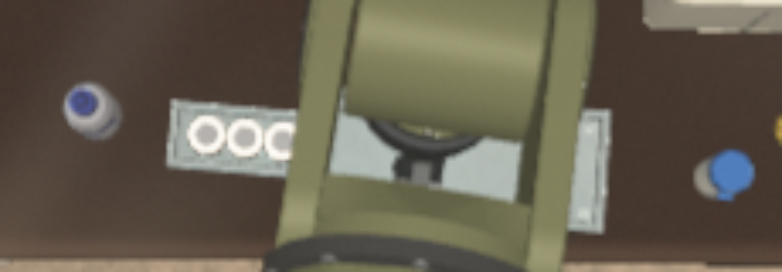

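```bash
python3 - <<'E'
from rig import bot
from h import *
t=bot.read_state(); c=bot.read_camera("wrist")
print(toT(onz(c,[(323,35),(322.5,64.5),(322.5,93)],26,t)))
bot.finish_job()
E
```

```text
[[ 6.10743207e-02  1.73734700e+02]
 [-3.44414032e-01  1.47789364e+02]
 [-2.81122673e-01  1.21725766e+02]]
the job is handed in; nothing more can be done
```

I pushed the three white caps one at a time through the gate with the two fingertips set 18 mm apart. The arm then moved clear and I handed the job in at about 24 s on the robot's clock.

- **Caps:** in the last wrist picture they stand in single file in the slot at tray y of about 122, 148 and 174 mm, within 0.5 mm of the centre line. They look flat.
- **Bystanders:** the depth readings at the bottle and the vial agree with the start to within 2 mm.
- **Checks that fell short:** the tray fits from the wrist and top cameras differed by about 0.005 rad and 0.5 mm, which did not matter. My first colour mask on the final picture merged the three caps into one blob, so I read their centres off the picture by eye and cast rays from those.

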